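# Shim the sample holder in the clamping fixture and hold it closed

### The arm

A 6-joint arm with a two-finger parallel gripper is mounted at the origin on a cart in front of the work surface, level with it; the furniture and walls round the work are solid. World frame = base frame: x ahead of the robot, y to its left, z up, the work surface at z = 0. Lengths are in m, angles in rad, forces in N, time in s.
With the tool pointing down it reaches from about 0.275 to 0.75 m from the base axis. Payload 10.2 kg.
Tool frame: the origin (TCP) lies on the centre line of the jaws, within the pads' length; the fingertips stand 17 mm ahead of it and the grasp point (between the pads) lies 2 mm behind it; z points along the fingers, y is the line along which they close (so a half turn about z gives the same grasp; the last joint's range is limited). The gripper opens to 85 mm and grips with 20 to 120 N. Pads are 22 mm wide; open, the fingers measure 114 mm over their backs; the gripper's body (76 mm by 85 mm) begins 54 mm behind the grasp point. The pads swing forward as they close: fully open they stand 13 mm farther back than shut.
Start: joints at [1.076, 0.313, 1.498, -0, 1.331, -0.223], TCP at [0.141, 0.506, 0.248] pointing down, gripper open.
Joint ranges: [-2.94, 2.94], [-0.97, 2.17], [0.19, 2.56], [-1.23, 4.37], [0.02, 3.11], [-2.88, 2.88]. Speed limits (rad/s): [2.39, 2.39, 3.01, 3.14, 3.14, 3.14].

### API

Orientations are given as a 3x3 rotation matrix whose columns are the frame's x, y, z axes.
In Python, from cell import bot, cams, order gives the robot as it stands. The module is installed in compiled form; this text tells all that it offers.
- The arm moves only by the shell command python3 -m crank 'ROWS' [FORCE]. ROWS is JSON, a list of rows, each a list of 3 entries, a list of its own where there are three numbers: the shift along the tool's x, y, z scaled (see below), then the turn, a rotation vector about the tool's x, y, z scaled (see below), then the opening, from 0 (shut) to 1 (fully open). In form: [[[dx, dy, dz], [wx, wy, wz], jaw], ...]. A call has 1 to 12 rows; each row shifts and turns the commanded pose from where the row before left it, along the tool's axes as they then stand; what a row does not reach is not made up. The controller multiplies each number of a shift by 0.04 m and each number of a turn by 90 degrees. A row lasts 1/8 s, in which the tool goes at most 62.5 mm and 10.7 degrees, less where a joint would pass 70% of its speed; a pose out of reach is approached as far as the arm can. A call with a number of a shift or a turn outside -1 to 1 is refused whole. A call with a gripper value outside its range is refused whole. The fingers move at their own pace and stop on an object; FORCE is the grip in N (left out, the last holds). Time passes only in rows, so rows that do not move let the fingers close. It gives the time, the measured TCP pose, the force, the opening and the grip force at its end, in the units of the state.
- bot.get_state(): the state, without advancing time (a new reading comes with each control period).
- cams.read_camera(name): name is "scene" or "top"; returns a dict with "image" (420x560x3 uint8, blue, green, red), "z_map" (420x560 float32, m along the optical axis (not along the pixel's ray), 0 where there is no reading), "fx", "fy", "cx", "cy" (pixels), "extrinsics" (4x4, takes a point from world to camera coordinates). Camera axes: x right, y down, z forward; pixel columns grow to the right and rows downward; lengths in m; the calibration is good to about 2 mm. A picture is of the moment at which its call begins.
- order.close_job(): hands the job in; it is judged then, once.
The state is a dict: "time_s": time; "qpos": joint angles; "qvel": joint speeds; "tau": joint torques, N m; "tool_pos": TCP position; "tcp_rot": TCP orientation; "wrist_force": force on the tool from outside, world axes, zero at the start; "wrist_torque": the same for the moment, N m; "gripper_width": finger opening in m; "gripper_force": force on a finger pad.
Only numpy, scipy, OpenCV 4.12 (cv2) and the standard library are available. Lean on these libraries where they do the work, as an engineer would, in place of code of your own. Each camera call takes 0.05 s, during which the arm holds its last target. There are 200 camera calls.

### The job

Fill the gap between the blue slide and the brass sample holder with upright spacer plates from the white rack, standing them one behind the other on the bed, until the slide, pushed forward, bears on the stack instead of running out of travel. Finish while holding: keep the slide pushed firmly against the stack, so that spacers and holder stay clamped against the end stop, and do not let go. Spacers not needed stay in the rack, and the bottle, vial and beaker are left alone.

Things in the scene. Friction and masses are not known exactly. Their poses are not given: they have to be found in the camera images.
- fixture: low clamping fixture fixed to the bench: aluminium bed 200 x 76 mm, 10 mm thick, two steel guide rails along it (inner faces at y = -28 and +28 mm, tops 19 mm above the bench). Origin: on the bench under the bed; the bed reaches from x = -105 to +95 mm. Its x axis is the closing direction, from the blue slide to the dark end stop; z up; the bed's top is at z = 10 mm
- slide (a joint): travel of the blue slide block (65 x 54 mm, top 40.5 mm above the bench) along the fixture's +x, metres: 0 = fully back (open), 0.017 = end of its travel. A light return spring (about 1.2 N at 0, 2.2 N at the end) pushes it back to 0 when let go
- slide_face (a point): centre of the slide's flat front face, which looks along the fixture's +x (25.5 mm above the bench; at fixture x = -20 mm when the slide is fully back); moves with the slide
- slide_handle (a point): centre of the slide's black upright handle block, 14 mm (fixture x) x 20 mm (y) x 32 mm high, its top 72 mm above the bench; 48 mm behind the slide's front face; moves with the slide
- end_stop: dark steel end stop locked on the bed (does not move), 28 mm (x) x 54 mm (y) x 30 mm high with a ledge 12 mm high in front of it that reaches 18 mm towards the slide and carries the sample holder, and a round black lock knob on top, the top of the knob 53 mm above the bench. Where it is locked differs each time. Origin: bottom centre of its upright flat face above the ledge, on the bed's top; axes as the fixture's
- sample_holder: loose brass block lying on the end stop's ledge, flat against the stop: 20 mm thick along the fixture's x, 46 mm along y, 12 mm high, two pins on top to 17 mm. Origin: underside centre, 22 mm above the bench; its own x axis is turned -0.314 rad about z from the fixture's, its sides are square to the fixture. The gap from the slide's face to its near side is 16 to 34 mm, slide fully back
- rack: white rack fixed to the bench, 118 mm (x) x 66 mm (y) x 17 mm high, with four cross slots at x = -39, -13, 13 and 39 mm, each 12 mm (x) by 50 mm (y), slot floors at z = 4 mm. Origin: underside centre
- reagent_bottle: brown reagent bottle with white cap, about 54 mm across and 106 mm high, a bystander; origin at its underside centre
- vial: small glass vial with black cap, 25 mm across and 52 mm high, a bystander; origin at its underside centre
- beaker: empty glass beaker, 51 mm across and 66 mm high, a bystander; origin at its underside centre
- spacer_1: spacer plate, standing in the rack at the start: aluminium plate 10 mm thick (its x), 46 mm wide (y), 30 mm high, and on top of it an orange grip tab 10 mm (x) x 20 mm (y) reaching from 30 to 60 mm above the foot. All four are alike, about 60 g. Origin: centre of the foot; z up
- spacer_2: spacer plate, standing in the rack at the start: aluminium plate 10 mm thick (its x), 46 mm wide (y), 30 mm high, and on top of it an orange grip tab 10 mm (x) x 20 mm (y) reaching from 30 to 60 mm above the foot. All four are alike, about 60 g. Origin: centre of the foot; z up
- spacer_3: spacer plate, standing in the rack at the start: aluminium plate 10 mm thick (its x), 46 mm wide (y), 30 mm high, and on top of it an orange grip tab 10 mm (x) x 20 mm (y) reaching from 30 to 60 mm above the foot. All four are alike, about 60 g. Origin: centre of the foot; z up
- spacer_4: spacer plate, standing in the rack at the start: aluminium plate 10 mm thick (its x), 46 mm wide (y), 30 mm high, and on top of it an orange grip tab 10 mm (x) x 20 mm (y) reaching from 30 to 60 mm above the foot. All four are alike, about 60 g. Origin: centre of the foot; z up
Mind the look-alikes: they are no part of the job. What is shaped like the spacer_2 but red is not meant.

How it is judged:
By the outcome, as a careful person would: the job done as asked, in the order asked, and still so for the second after the job is handed in, while the arm keeps its last pose, push and grip.
It also fails if it takes over 61 s, if anything falls off the work surface, if the arm or the gripper's body presses on something with over 40 N, if the wrist force passes 120 N, or if a joint passes its speed limit or range.

## Working session

There is one attempt and no reset: what is moved stays moved. The work goes in short steps, Python scripts to look and compute and a shell command to move; the robot and the scene stay as the last step left them, time stands still between calls to the robot, and variables do not carry over. Pictures are saved under pics/ and viewed, at most 10 in all, crops included, and the job is handed in when it is done.

```bash
mkdir -p pics; python3 - <<'E'
from cell import bot,cams
import cv2,numpy as np
for n in("scene","top"):
    c=cams.read_camera(n); cv2.imwrite(f"pics/{n}0.png",c["image"]); np.savez(f"{n}0.npz",**c)
    print(n,c["fx"],c["fy"],c["cx"],c["cy"],c["extrinsics"].round(3).tolist())
s=bot.get_state();print(s)
E
```

```text
scene 475.645229894116 475.645229894116 272.1793483899817 216.44040442010044 [[-0.765, -0.644, -0.002, 0.568], [-0.465, 0.555, -0.69, 0.215], [0.446, -0.527, -0.724, 0.763], [0.0, 0.0, 0.0, 1.0]]
top 502.1395593636875 502.1395593636875 276.1433552842245 210.73365096953205 [[-0.015, -1.0, -0.014, 0.195], [-0.989, 0.017, -0.15, 0.59], [0.15, 0.011, -0.989, 0.875], [0.0, 0.0, 0.0, 1.0]]
{'time_s': 0.1, 'qpos': array([ 1.07556956e+00,  3.13355601e-01,  1.49833090e+00, -2.67866601e-05,
        1.33100846e+00, -2.23382648e-01]), 'qvel': array([ 0.00015025, -0.00083458, -0.00192798,  0.0003531 ,  0.00172545,
        0.00083403]), 'tau': array([ 3.83419465e-03, -4.12903869e+01, -2.60141981e+01, -1.41047963e-04,
        3.06667949e-03,  7.77017635e-05]), 'tool_pos': array([0.14087615, 0.50553338, 0.24782334]), 'tcp_rot': array([[-9.63279031e-01,  2.68501877e-01, -5.00957345e-04],
       [ 2.68502256e-01,  9.63278555e-01, -9.82244174e-04],
       [ 2.18827063e-04, -1.08068339e-03, -9.99999392e-01]]), 'wrist_force': array([-0.04170341, -0.22851408, -0.35346532]), 'wrist_torque': array([ 0.01007141, -0.00112874,  0.00269225]), 'gripper_force': 0.0, 'gripper_width': 0.08546231585831193}
```

View pics/scene0.png

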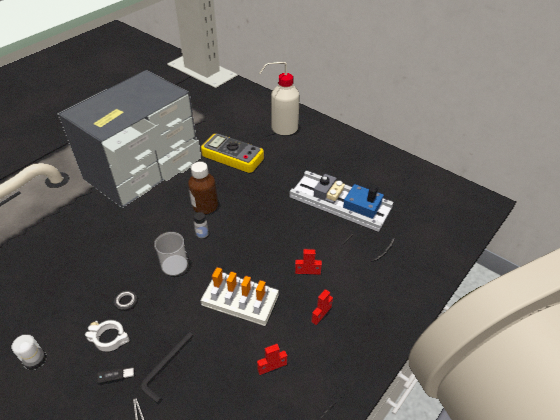

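View pics/top0.png

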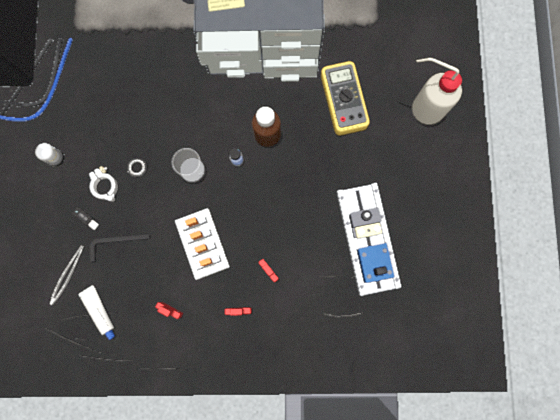

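Scene picture: candidates are the four orange tabs in the rack, scene (217,277), (232,282), (246,285), (261,290), and the red look-alikes (308,263), (322,307), (272,360), which lie outside the rack. I choose the orange ones. In the top picture the rack is at (202,243), the fixture at (368,238), with the slide at the bottom (378,263) and the stop at (366,217).

```bash
cat > h.py <<'E'
import numpy as np
def w(c,u,v,z=None):
    """pixel -> world, on plane z (or from depth map)"""
    E=c["extrinsics"];R=E[:3,:3];t=E[:3,3]
    r=np.array([(u-c["cx"])/c["fx"],(v-c["cy"])/c["fy"],1.])
    o=-R.T@t;d=R.T@r
    return o+d*((z-o[2])/d[2] if z is not None else c["z_map"][int(round(v)),int(round(u))])
def px(c,p):
    q=c["extrinsics"][:3,:3]@np.asarray(p)+c["extrinsics"][:3,3]
    return c["fx"]*q[0]/q[2]+c["cx"],c["fy"]*q[1]/q[2]+c["cy"]
def cloud(c):
    v,u=np.mgrid[:420,:560];Z=c["z_map"].astype(float)
    P=np.stack([(u-c["cx"])/c["fx"]*Z,(v-c["cy"])/c["fy"]*Z,Z],-1)
    return (P-c["extrinsics"][:3,3])@c["extrinsics"][:3,:3]
E
python3 - <<'E'
import numpy as np,cv2
from h import *
c=dict(np.load("top0.npz"))
im=c["image"]
a=cv2.resize(im[178:300,330:410],None,fx=4.8,fy=4.8,interpolation=cv2.INTER_CUBIC)
b=cv2.resize(im[202:285,170:235],None,fx=6,fy=6,interpolation=cv2.INTER_CUBIC)
o=np.zeros((600,790,3),np.uint8);o[:a.shape[0],:a.shape[1]]=a;o[:b.shape[0],395:395+b.shape[1]]=b
cv2.imwrite("pics/crop.png",o)
P=cloud(c);hsv=cv2.cvtColor(im,cv2.COLOR_BGR2HSV)
m=(cv2.inRange(hsv,(8,150,120),(20,255,255))>0);m[:200]=0;m[290:]=0;m[:,:160]=0;m[:,240:]=0
n,l,s,ce=cv2.connectedComponentsWithStats(m.astype(np.uint8))
for i in range(1,n):
    if s[i,4]>15:
        q=P[l==i];t=q[q[:,2]>.055]
        print(ce[i].round(1),s[i,4],len(t),q[:,2].max().round(4),t.mean(0).round(4) if len(t) else '',w(c,*ce[i],.064).round(4))
m=(cv2.inRange(hsv,(100,120,60),(125,255,255))>0);m[:,:340]=0;m[:240]=0;m[300:]=0
q=P[m];q=q[(q[:,2]>.035)&(q[:,2]<.046)];r=cv2.minAreaRect((q[:,:2]*1000).astype(np.float32));print("slide",r,len(q),np.median(q[:,2]))
# fixture all pts and rack
reg=P[175:300,330:410].reshape(-1,3);q=reg[(reg[:,2]>.0055)&(reg[:,2]<.023)];print("fix",cv2.minAreaRect((q[:,:2]*1000).astype(np.float32)))
reg=P[200:285,165:235].reshape(-1,3);q=reg[(reg[:,2]>.012)&(reg[:,2]<.022)];print("rack",cv2.minAreaRect((q[:,:2]*1000).astype(np.float32)))
reg=P[175:300,330:410].reshape(-1,3);q=reg[(reg[:,2]>.06)];print("handle",len(q),q.mean(0),cv2.minAreaRect((q[:,:2]*1000).astype(np.float32)))
E
```

```text
[192.8 223. ] 26 13 0.0661 [0.5721 0.3367 0.0611] [0.5706 0.3351 0.064 ]
[197.6 236.3] 20 10 0.064 [0.5478 0.3275 0.0604] [0.5465 0.3262 0.064 ]
[202.1 249.5] 21 12 0.0665 [0.5243 0.3182 0.0617] [0.5228 0.318  0.064 ]
slide ((496.1416015625, 6.500303268432617), (63.387725830078125, 51.3640251159668), 10.090998649597168) 781 0.0401403650549069
fix ((539.8506469726562, 34.42066955566406), (200.22921752929688, 119.34270477294922), 10.186352729797363)
rack ((539.3019409179688, 326.6382141113281), (118.73550415039062, 66.24359893798828), 19.78997039794922)
handle 138 [0.47314281 0.05679309 0.34636672] ((466.896484375, 83.71385192871094), (13.586390495300293, 183.85330200195312), 10.2268648147583)
```

View pics/crop.png

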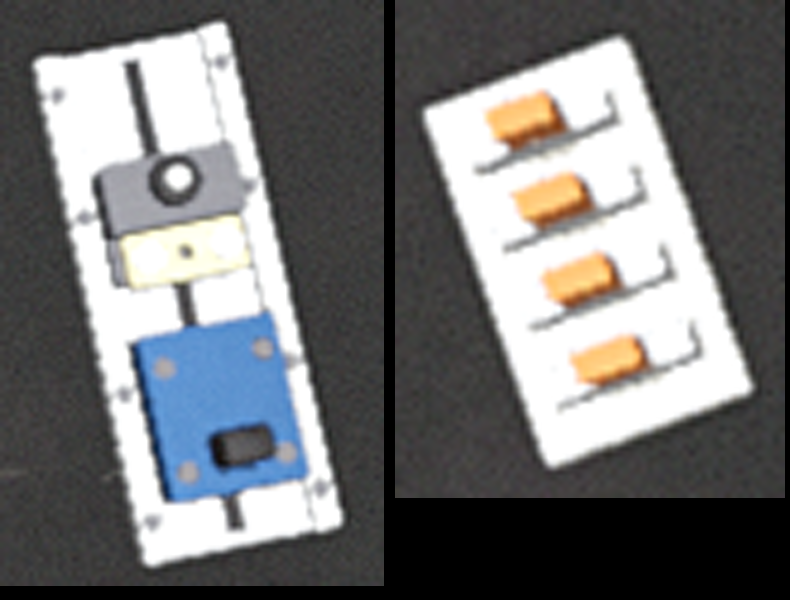

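Left crop: slide front edge (133,343)-(270,317), brass holder near edge (125,287)-(250,265); right crop: four orange tabs (525,118), (550,198), (580,278), (610,358), rightly the spacers in the rack. Now I measure accurately.

```bash
python3 - <<'E'
import numpy as np,cv2
from h import *
for n in("top","scene"):
    c=dict(np.load(f"{n}0.npz"));P=cloud(c).reshape(-1,3);im=c["image"];hsv=cv2.cvtColor(im,cv2.COLOR_BGR2HSV).reshape(-1,3)
    def rect(m,name):
        q=P[m];r=cv2.minAreaRect((q[:,:2]*1000).astype(np.float32));print(n,name,np.round(r[0],1),np.round(r[1],1),round(r[2],2),len(q),np.median(q[:,2]).round(4))
    base=np.array([.5478,.01575]);a=np.radians(10.15)
    ex=np.array([np.cos(a),np.sin(a)]);ey=np.array([-ex[1],ex[0]])
    f=(P[:,:2]-base)@np.stack([ex,ey],1);z=P[:,2]
    inf=(abs(f[:,0])<.125)&(abs(f[:,1])<.05)
    rect(inf&(z>.006)&(z<.0215),"bed")
    blue=inf&(hsv[:,0]>100)&(hsv[:,0]<125)&(hsv[:,1]>120)
    rect(blue&(z>.037)&(z<.044),"slidetop")
    rect(inf&(z>.06)&(z<.078),"handle")
    brass=inf&(hsv[:,0]>12)&(hsv[:,0]<35)&(hsv[:,1]>35)&(hsv[:,2]>120)
    rect(brass&(z>.030)&(z<.045),"holder")
    for nm,m in (("slide",blue&(z>.037)&(z<.044)),("holder",brass&(z>.03)&(z<.0365)),("bed",inf&(z>.006)&(z<.0215)),("stoptop",inf&(z>.037)&(z<.043)&(f[:,0]>.01))):
        q=f[m]*1000;print("  ",nm,"fx",np.percentile(q[:,0],[0,2,50,98,100]).round(1),"fy",np.percentile(q[:,1],[0,2,98,100]).round(1))
    rb=np.array([.5393,.3266]);inr=(abs(P[:,0]-rb[0])<.09)&(abs(P[:,1]-rb[1])<.09)
    rect(inr&(z>.013)&(z<.021),"rack")
    org=inr&(hsv[:,0]>5)&(hsv[:,0]<22)&(hsv[:,1]>120)&(z>.045)
    b=np.radians(19.8);rx=np.array([np.cos(b),np.sin(b)]);ry=np.array([-rx[1],rx[0]])
    g=(P[org][:,:2]-rb)@np.stack([rx,ry],1)*1000;zz=z[org]
    for x0 in(-39,-13,13,39):
        k=abs(g[:,0]-x0)<11;t=g[k&(zz>.060)]
        print("  tab",x0,k.sum(),len(t),zz[k].max().round(4),"x",np.percentile(g[k,0],[0,50,100]).round(1),"y",np.percentile(g[k,1],[0,50,100]).round(1), "top",t.mean(0).round(1) if len(t) else '')
E
```

```text
top bed [543.6  13.4] [200.2  77. ] 10.4 2446 0.0122
top slidetop [496.1   6.5] [63.4 51.4] 10.09 753 0.0402
top handle [481.5   2.7] [13.6 19.2] 10.23 95 0.071
top holder [556.8  16.2] [20.7 45.7] 10.56 35 0.0335
   slide fx [-84.2 -82.4 -49.7 -22.8 -20.8] fy [-25.7 -24.4  25.   25.7]
   holder fx [-1.5 -1.4 12.3 19.3 19.4] fy [-24.  -23.7  21.6  21.6]
   bed fx [-104.6 -102.4    2.4   92.7   95.6] fy [-39.9 -38.4  36.5  37.3]
   stoptop fx [10.1 11.3 30.5 46.6 47. ] fy [-27.8 -26.7  24.5  25.7]
top rack [539.1 326.6] [118.4  66.3] 19.71 1359 0.0164
  tab -39 51 43 0.0678 x [-44.5 -40.9 -36.3] y [-9.7 -0.3  8.4] top [-40.4  -0.4]
  tab -13 53 40 0.0671 x [-18.7 -15.2 -10.6] y [-9.8 -0.6  8.9] top [-14.3  -0.2]
  tab 13 58 45 0.0674 x [ 7.1 10.6 15.5] y [-9.8 -0.6  8. ] top [11.5 -0.4]
  tab 39 59 45 0.0661 x [33.5 36.  41.6] y [-9.9 -0.4  8.3] top [37.3 -0.2]
scene bed [543.6  15.1] [200.3  80.8] 9.7 1596 0.0122
scene slidetop [496.6   7.1] [64.5 56.4] 10.76 455 0.0388
scene handle [480.9   3.5] [13.6 24.2] 4.39 73 0.0689
scene holder [557.2  17.7] [21.7 47. ] 11.9 121 0.0323
   slide fx [-84.1 -82.7 -48.2 -21.  -19.6] fy [-28.  -26.3  26.8  28.7]
   holder fx [-1.3 -0.7  7.8 20.4 20.9] fy [-23.  -20.8  23.1  23.5]
   bed fx [-104.3 -102.6   -2.5   92.8   95.9] fy [-40.3 -35.9  38.4  40.8]
   stoptop fx [10.2 11.6 28.2 45.9 47.1] fy [-27.7 -25.3  26.3  28.1]
scene rack [539.  328.2] [119.   67.2] 20.59 1187 0.0156
  tab -39 118 69 0.0656 x [-44.1 -39.8 -33.5] y [-9.6  5.1 12. ] top [-38.9   1.5]
  tab -13 114 64 0.0652 x [-18.2 -14.   -7.1] y [-10.7   4.1  11.4] top [-12.9   1.3]
  tab 13 116 64 0.0648 x [ 7.8 11.4 18.5] y [-8.8  4.4 12. ] top [12.8  1.6]
  tab 39 118 63 0.0657 x [33.1 37.1 44.2] y [-9.8  4.7 11.4] top [39.   1.9]
```

```bash
cat > d.py <<'E'
import sys,numpy as np
from scipy.spatial.transform import Rotation as R
from cell import bot
def delta(p,ang):
    """turn first (units of 90 deg), then shift in the turned tool axes (units of 40 mm)"""
    s=bot.get_state();T=s["tcp_rot"];a=np.radians(ang)
    y=np.array([np.cos(a),np.sin(a),0]);z=np.array([0,0,-1.]);G=np.stack([np.cross(y,z),y,z],1)
    print("turn",(R.from_matrix(T.T@G).as_rotvec()/(np.pi/2)).round(4),"shift",(G.T@(np.array(p)-s["tool_pos"])/.04).round(3),
     "| t",round(s["time_s"],2),"pos",s["tool_pos"].round(4),"F",s["wrist_force"].round(1),"w",round(s["gripper_width"],4),"gf",round(float(s["gripper_force"]),1))
if __name__=="__main__": delta([float(v) for v in sys.argv[1:4]],float(sys.argv[4]))
E
python3 d.py .502 .3138 .15 109.9
```

```text
turn [-6.000e-04 -3.000e-04 -3.942e-01] shift [-6.857 -7.58   2.446] | t 0.1 pos [0.1409 0.5055 0.2478] F [-0.  -0.2 -0.4] w 0.0855 gf 0.0
```

```bash
python3 -m crank '[[[0,0,0],[0,0,-0.0985],1],[[0,0,0],[0,0,-0.0985],1],[[0,0,0],[0,0,-0.0985],1],[[0,0,0],[0,0,-0.0985],1],[[-0.5,-0.55,0],[0,0,0],1],[[-0.5,-0.55,0],[0,0,0],1],[[-0.5,-0.55,0],[0,0,0],1],[[-0.5,-0.55,0],[0,0,0],1],[[-0.5,-0.55,0],[0,0,0],1],[[-0.5,-0.55,0],[0,0,0],1],[[-0.5,-0.55,0],[0,0,0],1],[[-0.5,-0.55,0],[0,0,0],1]]' && python3 d.py .502 .3138 .15 109.9
```

```text
time_s: 1.6
tool_pos: [0.352, 0.394, 0.248]
tcp_rot: [[-0.94, -0.34, -0.001], [-0.34, 0.94, -0.0], [0.001, -0.0, -1.0]]
wrist_force: [-0.1, -0.3, 0.1]
gripper_width: 0.0854
gripper_force: 0.0
turn [-0.0001 -0.0004 -0.0002] shift [-2.843 -3.162  2.45 ] | t 1.6 pos [0.352 0.394 0.248] F [-0.1 -0.3  0.1] w 0.0854 gf 0.0
```

```bash
python3 -m crank '[[[-0.57,-0.63,0],[0,0,0],0.5],[[-0.57,-0.63,0],[0,0,0],0.5],[[-0.57,-0.63,0],[0,0,0],0.5],[[-0.57,-0.63,0],[0,0,0],0.5],[[-0.56,-0.64,0],[0,0,0],0.5],[[0,0,0.7],[0,0,0],0.5],[[0,0,0.7],[0,0,0],0.5],[[0,0,0.7],[0,0,0],0.5],[[0,0,0.7],[0,0,0],0.5],[[0,0,0.3],[0,0,0],0.5],[[0,0,0],[0,0,0],0.5]]' && python3 d.py .502 .3138 .056 109.9
python3 - <<'E'
from cell import cams
import cv2,numpy as np
from h import *
c=cams.read_camera("scene");i=c["image"][130:330,140:340];t=cams.read_camera("top")["image"][150:300,130:280]
cv2.imwrite("pics/g1.png",np.hstack([cv2.resize(i,(400,400),interpolation=cv2.INTER_CUBIC),cv2.resize(t,(400,400),interpolation=cv2.INTER_CUBIC)]))
E
```

```text
time_s: 2.98
tool_pos: [0.501, 0.3144, 0.124]
tcp_rot: [[-0.94, -0.34, -0.001], [-0.34, 0.94, -0.0], [0.001, -0.0, -1.0]]
wrist_force: [-0.7, 0.0, 0.3]
gripper_width: 0.0429
gripper_force: 0.0
turn [-0.     -0.0007 -0.0001] shift [-0.019 -0.022  1.7  ] | t 2.98 pos [0.501  0.3144 0.124 ] F [-0.7  0.   0.3] w 0.0429 gf 0.0
```

View pics/g1.png

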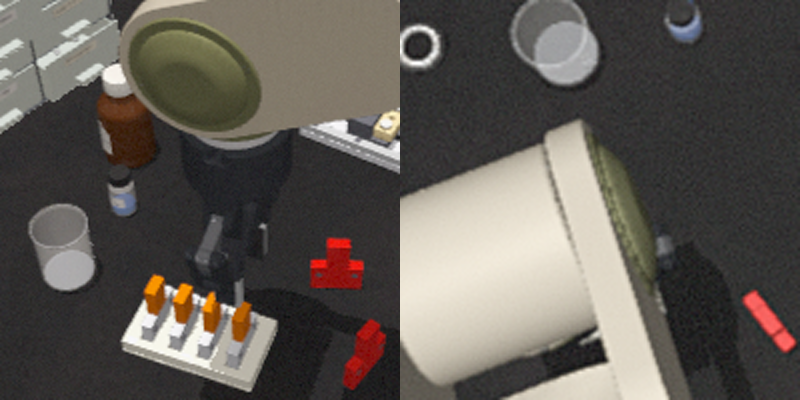

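The open fingers (scene crop (212,245) and (262,240)) hang over the rightmost spacer (241,320), the slot at x = -39. I go down and grip.

```bash
python3 -m crank '[[[-0.02,-0.02,0.5],[0,0,0],0.5],[[0,0,0.5],[0,0,0],0.5],[[0,0,0.5],[0,0,0],0.5],[[0,0,0.2],[0,0,0],0.5],[[0,0,0],[0,0,0],0.5],[[0,0,0],[0,0,0],0.1],[[0,0,0],[0,0,0],0.1],[[0,0,0],[0,0,0],0.1],[[0,0,0],[0,0,0],0.1]]' 40 && python3 d.py .502 .3138 .056 109.9
```

```text
time_s: 4.2
tool_pos: [0.5026, 0.3142, 0.0573]
tcp_rot: [[-0.94, -0.34, 0.002], [-0.34, 0.94, 0.001], [-0.002, 0.0, -1.0]]
wrist_force: [-0.7, -0.3, 5.7]
gripper_width: 0.0187
gripper_force: 42.2
turn [ 0.      0.0012 -0.0001] shift [ 0.019 -0.004  0.032] | t 4.2 pos [0.5026 0.3142 0.0573] F [-0.7 -0.3  5.7] w 0.0187 gf 42.2
```

```bash
python3 -m crank '[[[0,0,-0.3],[0,0,0],0.1],[[0,0,-0.5],[0,0,0],0.1],[[0,0,-0.6],[0,0,0],0.1],[[0,0,-0.6],[0,0,0],0.1],[[0,0,-0.6],[0,0,0],0.1],[[0,0,-0.3],[0,0,0],0.1],[[0,0,0],[0,0,0.0535],0.1],[[0,0,0],[0,0,0.0535],0.1],[[0,0,0],[0,0,0],0.1]]' && python3 d.py .5377 .0133 .17 100.2
```

```text
time_s: 5.32
tool_pos: [0.5019, 0.3139, 0.172]
tcp_rot: [[-0.984, -0.179, -0.001], [-0.179, 0.984, -0.0], [0.001, -0.0, -1.0]]
wrist_force: [0.6, 0.1, -1.6]
gripper_width: 0.0193
gripper_force: 41.5
turn [-0.0001 -0.0005  0.0011] shift [ 0.451 -7.554  0.051] | t 5.33 pos [0.5019 0.3139 0.172 ] F [ 0.6  0.1 -1.6] w 0.0193 gf 41.5
```

```bash
python3 -m crank '[[[0.04,-0.3,0],[0,0,0],0.1],[[0.04,-0.6,0],[0,0,0],0.1],[[0.04,-0.75,0],[0,0,0],0.1],[[0.04,-0.75,0],[0,0,0],0.1],[[0.04,-0.75,0],[0,0,0],0.1],[[0.04,-0.75,0],[0,0,0],0.1],[[0.04,-0.75,0],[0,0,0],0.1],[[0.04,-0.75,0],[0,0,0],0.1],[[0.04,-0.75,0],[0,0,0],0.1],[[0.04,-0.75,0],[0,0,0],0.1],[[0.05,-0.5,0],[0,0,0],0.1],[[0,-0.15,0],[0,0,0],0.1]]' && python3 -m crank '[[[0,0,0.3],[0,0,0],0.1],[[0,0,0.3],[0,0,0],0.1],[[0,0,0.3],[0,0,0],0.1],[[0,0,0.3],[0,0,0],0.1],[[0,0,0],[0,0,0],0.1],[[0,0,0],[0,0,0],0.1]]' && python3 d.py .5377 .0133 .065 100.2
python3 - <<'E'
from cell import cams
import cv2,numpy as np
out=[]
for n in("scene","top"):
    c=cams.read_camera(n);np.savez(f"{n}1.npz",**c);im=c["image"]
    r=im[120:270,270:420] if n=="scene" else im[160:310,310:460]
    out.append(cv2.resize(r,(400,400),interpolation=cv2.INTER_CUBIC))
cv2.imwrite("pics/p1.png",np.hstack(out))
E
```

```text
time_s: 6.82
tool_pos: [0.5381, 0.0126, 0.1723]
tcp_rot: [[-0.984, -0.177, -0.0], [-0.177, 0.984, 0.0], [0.0, 0.0, -1.0]]
wrist_force: [0.2, 1.2, -0.7]
gripper_width: 0.0192
gripper_force: 41.5
time_s: 7.58
tool_pos: [0.5384, 0.0136, 0.1246]
tcp_rot: [[-0.984, -0.178, 0.001], [-0.178, 0.984, -0.0], [-0.0, -0.0, -1.0]]
wrist_force: [-0.1, -0.1, -0.5]
gripper_width: 0.0189
gripper_force: 41.5
turn [-0.0001  0.0003  0.0007] shift [ 0.018 -0.004  1.489] | t 7.58 pos [0.5384 0.0136 0.1246] F [-0.1 -0.1 -0.5] w 0.0189 gf 41.5
```

View pics/p1.png

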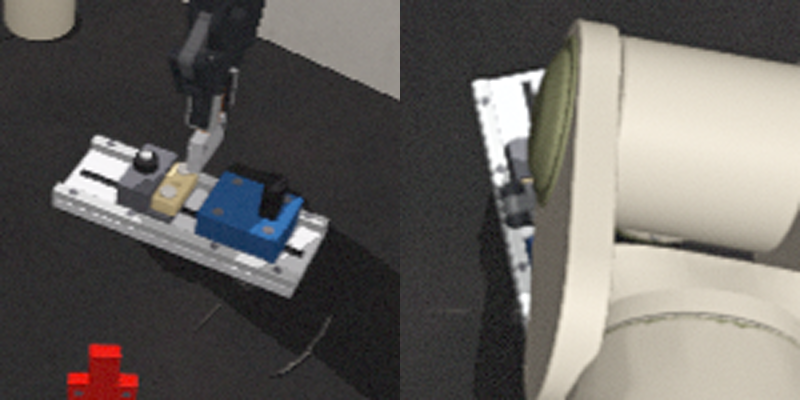

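The plate hangs over the gap (crop (203,150)), between holder (175,190) and slide (245,215). I measure it in the same depth image, relative to both.

```bash
python3 - <<'E'
import numpy as np
from h import *
c=dict(np.load("scene1.npz"));P=cloud(c).reshape(-1,3);print("cam",(-c["extrinsics"][:3,:3].T@c["extrinsics"][:3,3]).round(2))
a=np.radians(10.2);ex=np.array([np.cos(a),np.sin(a)]);M=np.stack([ex,[-ex[1],ex[0]]],1)
f=(P[:,:2]-[.548,.0152])@M*1000;z=P[:,2]*1000
for z0,z1 in((74,80),(80,86),(86,92),(92,98),(98,104)):
    k=(abs(f[:,0]+8)<30)&(abs(f[:,1])<32)&(z>z0)&(z<z1)
    q=f[k];print(z0,k.sum(),np.percentile(q[:,0],[1,10,50,90,99]).round(1) if k.sum() else '',np.percentile(q[:,1],[1,50,99]).round(1) if k.sum() else '')
E
```

```text
cam [0.19 0.65 0.7 ]
74 27 [-15.1 -14.9 -14.2  -7.   -4.5] [-21.   13.6  23.6]
80 26 [-15.5 -14.9 -14.4  -8.6  -5.8] [-19.9  13.   24.4]
86 32 [-15.5 -15.  -14.1  -8.3  -6.2] [-23.1  10.8  23. ]
92 28 [-15.4 -14.5 -13.9  -7.1  -5.1] [-20.1  18.7  23.8]
98 28 [-14.6 -14.3 -11.   -6.6  -5.2] [-8.9 14.8 23.6]
```

```bash
python3 -m crank '[[[0.01,0,0.3],[0,0,0],0.1],[[0,0,0.3],[0,0,0],0.1],[[0,0,0.3],[0,0,0],0.1],[[0,0,0.3],[0,0,0],0.1],[[0,0,0.2],[0,0,0],0.1],[[0,0,0.06],[0,0,0],0.1],[[0,0,0],[0,0,0],0.1],[[0,0,0],[0,0,0],0.1]]' && python3 d.py .5377 .0133 .0633 100.2
```

```text
time_s: 8.68
tool_pos: [0.538, 0.0135, 0.0663]
tcp_rot: [[-0.984, -0.178, 0.001], [-0.178, 0.984, -0.0], [-0.001, -0.0, -1.0]]
wrist_force: [0.5, 0.1, 1.0]
gripper_width: 0.0189
gripper_force: 41.5
turn [-0.0002  0.0004  0.0006] shift [ 0.009 -0.003  0.074] | t 8.68 pos [0.538  0.0135 0.0663] F [0.5 0.1 1. ] w 0.0189 gf 41.5
```

```bash
python3 -m crank '[[[0,0,0.04],[0,0,0],0.1],[[0,0,0.04],[0,0,0],0.1],[[0,0,0],[0,0,0],0.1]]'; python3 -m crank '[[[0,0,0.02],[0,0,0],0.1],[[0,0,0],[0,0,0],0.1]]'
```

```text
time_s: 9.05
tool_pos: [0.5381, 0.0135, 0.0633]
tcp_rot: [[-0.984, -0.178, 0.001], [-0.178, 0.984, -0.0], [-0.001, -0.0, -1.0]]
wrist_force: [-1.0, 0.3, 4.7]
gripper_width: 0.0189
gripper_force: 42.1
time_s: 9.3
tool_pos: [0.5382, 0.0136, 0.0632]
tcp_rot: [[-0.984, -0.178, 0.001], [-0.178, 0.984, -0.0], [-0.001, -0.0, -1.0]]
wrist_force: [-3.2, 2.1, 12.2]
gripper_width: 0.019
gripper_force: 43.1
```

```bash
python3 -m crank '[[[0,0,-0.02],[0,0,0],0.1],[[0,0,0],[0,0,0],0.25],[[0,0,0],[0,0,0],0.4],[[0,0,0],[0,0,0],0.5],[[0,0,-0.3],[0,0,0],0.5],[[0,0,-0.5],[0,0,0],0.5],[[0,0,-0.5],[0,0,0],0.5],[[0,0,-0.5],[0,0,0],0.5],[[0,0,-0.5],[0,0,0],0.5],[[0,0,-0.3],[0,0,0],0.5],[[0,0,0],[0,0,0],0.5]]'
python3 d.py .481 .0032 .16 10.2; python3 d.py .481 .0032 .16 190.2
python3 - <<'E'
from cell import cams,bot
import cv2,numpy as np
print(bot.get_state()["qpos"].round(2))
c=cams.read_camera("scene");np.savez("scene2.npz",**c)
cv2.imwrite("pics/p2.png",cv2.resize(c["image"][140:260,260:420],(640,480),interpolation=cv2.INTER_CUBIC))
from h import *
P=cloud(c).reshape(-1,3)
a=np.radians(10.2);ex=np.array([np.cos(a),np.sin(a)]);M=np.stack([ex,[-ex[1],ex[0]]],1)
f=(P[:,:2]-[.548,.0152])@M*1000;z=P[:,2]*1000
for z0,z1 in((42,50),(50,60),(60,72)):
    k=(abs(f[:,0]+8)<20)&(abs(f[:,1])<32)&(z>z0)&(z<z1)
    q=f[k];print(z0,k.sum(),np.percentile(q[:,0],[1,50,99]).round(1),np.percentile(q[:,1],[1,50,99]).round(1))
E
```

```text
time_s: 10.68
tool_pos: [0.5381, 0.0135, 0.1675]
tcp_rot: [[-0.984, -0.178, 0.002], [-0.178, 0.984, -0.0], [-0.001, -0.001, -1.0]]
wrist_force: [0.7, 0.4, -0.1]
gripper_width: 0.0427
gripper_force: 0.0
turn [4.0000e-04 1.0000e-03 1.0006e+00] shift [ 0.    -1.45   0.187] | t 10.68 pos [0.5381 0.0135 0.1675] F [ 0.7  0.4 -0.1] w 0.0427 gf 0.0
turn [-1.000e-03  4.000e-04 -9.994e-01] shift [-0.     1.45   0.187] | t 10.68 pos [0.5381 0.0135 0.1675] F [ 0.7  0.4 -0.1] w 0.0427 gf 0.0
[-0.19  0.42  1.57 -0.    1.15 -1.94]
42 19 [-15.5 -13.   -6. ] [-9.   7.5 10.2]
50 33 [-15.8 -13.6  -5.7] [-9.6  8.1 11.1]
60 54 [-15.6 -11.3  -5.2] [-11.2   2.3  10.9]
```

View pics/p2.png

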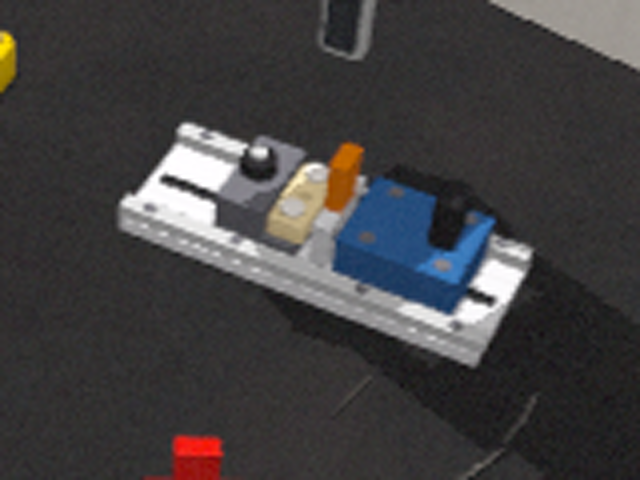

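Spacer stands upright (345,178) between holder (297,205) and slide (415,240), rest stay in the rack. Next: turn the jaws along the fixture and take the handle (450,215).

```bash
python3 -m crank '[[[0,0,0],[0,0,0.1],0.5],[[0,0,0],[0,0,0.1],0.5],[[0,0,0],[0,0,0.1],0.5],[[0,0,0],[0,0,0.1],0.5],[[0,0,0],[0,0,0.1],0.5],[[0,0,0],[0,0,0.1],0.5],[[0,0,0],[0,0,0.1],0.5],[[0,0,0],[0,0,0.1],0.5],[[0,0,0],[0,0,0.1],0.5],[[0,0,0],[0,0,0.1],0.5]]' && python3 -m crank '[[[0,-0.4,0],[0,0,0],0.5],[[0,-0.4,0],[0,0,0],0.5],[[0,-0.4,0],[0,0,0],0.5],[[0,-0.25,0],[0,0,0],0.5],[[0,0,0.4],[0,0,0],0.5],[[0,0,0.4],[0,0,0],0.5],[[0,0,0],[0,0,0],0.5]]' && python3 d.py .4811 .0032 .064 10.2
```

```text
time_s: 11.98
tool_pos: [0.5374, 0.0136, 0.1657]
tcp_rot: [[-0.173, 0.985, -0.002], [0.985, 0.173, 0.0], [0.001, -0.002, -1.0]]
wrist_force: [-0.6, 0.2, -0.3]
gripper_width: 0.0426
gripper_force: 0.0
time_s: 12.85
tool_pos: [0.4801, 0.0033, 0.1337]
tcp_rot: [[-0.178, 0.984, -0.003], [0.984, 0.178, 0.001], [0.001, -0.002, -1.0]]
wrist_force: [-0.5, -0.4, 0.6]
gripper_width: 0.0425
gripper_force: 0.0
turn [-0.0015 -0.0007  0.0006] shift [-0.006  0.023  1.742] | t 12.85 pos [0.4801 0.0033 0.1337] F [-0.5 -0.4  0.6] w 0.0425 gf 0.0
```

```bash
python3 -m crank '[[[0,0.02,0.4],[0,0,0],0.5],[[0,0,0.4],[0,0,0],0.5],[[0,0,0.4],[0,0,0],0.5],[[0,0,0.4],[0,0,0],0.5],[[0,0,0.13],[0,0,0],0.5],[[0,0,0],[0,0,0],0.5],[[0,0,0],[0,0,0],0.3],[[0,0,0],[0,0,0],0.2],[[0,0,0],[0,0,0],0],[[0,0,0],[0,0,0],0],[[0,0,0],[0,0,0],0]]' 60 && python3 d.py .4811 .0032 .064 10.2
```

```text
time_s: 14.22
tool_pos: [0.4818, 0.0033, 0.0661]
tcp_rot: [[-0.178, 0.984, 0.001], [0.984, 0.178, -0.0], [-0.0, 0.001, -1.0]]
wrist_force: [-1.1, 0.2, 5.8]
gripper_width: 0.0129
gripper_force: 59.2
turn [0.0005 0.0003 0.0008] shift [ 0.001 -0.017  0.052] | t 14.22 pos [0.4818 0.0033 0.0661] F [-1.1  0.2  5.8] w 0.0129 gf 59.2
```

```bash
python3 -m crank '[[[0,0,-0.05],[0,0,0],0],[[0,0.04,0],[0,0,0],0],[[0,0.04,0],[0,0,0],0],[[0,0.04,0],[0,0,0],0],[[0,0.04,0],[0,0,0],0],[[0,0,0],[0,0,0],0]]' && python3 -m crank '[[[0,0.02,0],[0,0,0],0],[[0,0.02,0],[0,0,0],0],[[0,0,0],[0,0,0],0]]'; python3 d.py .4811 .0032 .064 10.2
```

```text
time_s: 14.98
tool_pos: [0.4868, 0.0043, 0.0662]
tcp_rot: [[-0.178, 0.984, -0.003], [0.984, 0.178, -0.0], [0.001, -0.003, -1.0]]
wrist_force: [-0.0, -5.4, -16.6]
gripper_width: 0.0125
gripper_force: 60.9
time_s: 15.35
tool_pos: [0.4883, 0.0045, 0.0663]
tcp_rot: [[-0.178, 0.984, -0.003], [0.984, 0.178, -0.0], [0.001, -0.003, -1.0]]
wrist_force: [-1.4, -6.3, -15.9]
gripper_width: 0.013
gripper_force: 60.9
turn [-0.0022 -0.0003  0.0008] shift [-0.001 -0.182  0.056] | t 15.35 pos [0.4883 0.0045 0.0663] F [ -1.4  -6.3 -15.9] w 0.013 gf 60.9
```

```bash
python3 -m crank '[[[-0.01,0.02,0.035],[0,0,0],0],[[0,0.02,0],[0,0,0],0],[[0,0,0],[0,0,0],0]]' && python3 -m crank '[[[0,0.02,0],[0,0,0],0],[[0,0.02,0],[0,0,0],0],[[0,0,0],[0,0,0],0]]'; python3 d.py .4811 .0032 .064 10.2
```

```text
time_s: 15.72
tool_pos: [0.49, 0.0048, 0.0661]
tcp_rot: [[-0.179, 0.984, -0.003], [0.984, 0.179, 0.0], [0.001, -0.003, -1.0]]
wrist_force: [-7.5, -2.1, 0.2]
gripper_width: 0.013
gripper_force: 63.2
time_s: 16.1
tool_pos: [0.4901, 0.0048, 0.0661]
tcp_rot: [[-0.179, 0.984, -0.007], [0.984, 0.179, -0.0], [0.001, -0.007, -1.0]]
wrist_force: [-17.8, -5.4, 7.2]
gripper_width: 0.0126
gripper_force: 64.3
turn [-0.0044 -0.0007  0.0012] shift [-0.    -0.229  0.054] | t 16.1 pos [0.4901 0.0048 0.0661] F [-17.8  -5.4   7.2] w 0.0126 gf 64.3
```

```bash
python3 -m crank '[[[0,0.02,-0.01],[0,0,0],0],[[0,0,0],[0,0,0],0],[[0,0,0],[0,0,0],0],[[0,0,0],[0,0,0],0]]'
python3 - <<'E'
from cell import cams
import cv2
c=cams.read_camera("scene")
cv2.imwrite("pics/p3.png",cv2.resize(c["image"][120:320,190:430],(720,600),interpolation=cv2.INTER_CUBIC))
E
```

```text
time_s: 16.6
tool_pos: [0.4901, 0.0049, 0.0661]
tcp_rot: [[-0.179, 0.984, -0.009], [0.984, 0.179, -0.0], [0.001, -0.009, -1.0]]
wrist_force: [-19.9, -7.5, 7.3]
gripper_width: 0.0129
gripper_force: 64.1
```

View pics/p3.png

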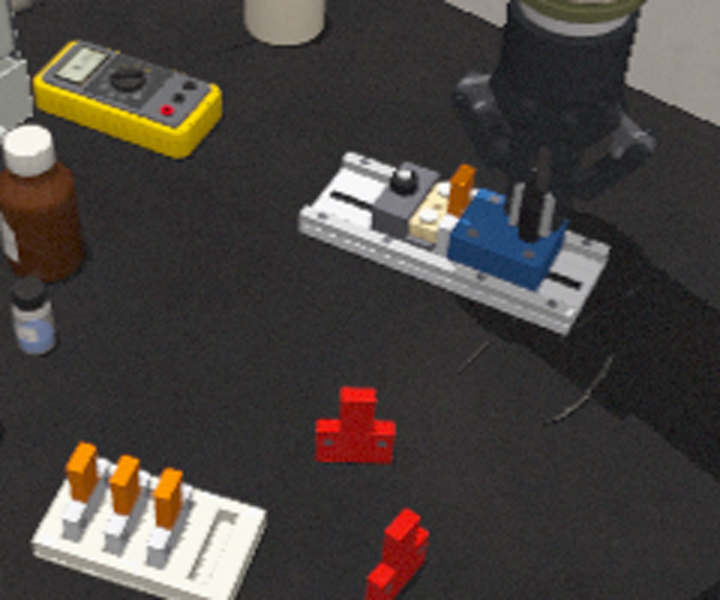

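The spacer (460,190) stands upright, clamped between the slide (505,235) and the holder (432,215). Three spacers stay in the rack. The slide stopped at about 8.5 mm of its 17 mm travel, with about 21 N of push.

```bash
python3 -c "
from cell import order;print(order.close_job())"
```

```text
the job is handed in; nothing more can be done
None
```

The job is handed in: one spacer filled the roughly 19 mm gap, and the arm is still holding the slide against it with about 21 N, at about 8.5 mm of its 17 mm travel; the other three spacers stayed in the rack and I did not touch the bottle, vial or beaker.

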